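# Shut down the gas-air brazing torch at its bench valves

### The arm

A 6-joint arm with a two-finger parallel gripper is mounted at the origin on the work surface. World frame = base frame: x ahead of the robot, y to its left, z up, the work surface at z = 0. Lengths are in m, angles in degrees, forces in N, time in s.
With the tool pointing down it reaches from about 0.25 to 0.725 m from the base axis. Payload 9.7 kg.
Tool frame: the origin (TCP) lies at the very end of the fingers, on their centre line; the grasp point (between the pads) lies 19 mm behind it; z points along the fingers, y is the direction in which the jaws open and shut (so a half turn about z gives the same grasp; the last joint's range is limited). The gripper opens to 85 mm and grips with 20 to 120 N. Pads are 22 mm wide; open, the fingers measure 114 mm over their backs; the gripper's body (76 mm by 85 mm) begins 54 mm behind the grasp point. The pads swing forward as they close: fully open they stand 13 mm farther back than shut.
Start: joints at [71.219, 4.979, 10.078, 95.1, 0, 90], TCP at [0.177, 0.521, 0.231] pointing down, gripper open.
Joint ranges: [-179.16, 179.16], [-48.56, 103.87], [-65.8, 70.77], [-126.05, 130.52], [-82.76, 87.17], [-180, 180]. Speed limits (degrees/s): [127.2, 127.2, 147.25, 180, 180, 180].

### API

Orientations are given as [roll, pitch, yaw] about the fixed x, y, z axes, in that order (R = Rz(yaw) Ry(pitch) Rx(roll)).
In Python, from workcell import bot gives the robot as it stands.
- The arm moves only by the shell command python3 -m pendant 'ROWS' [FORCE]. ROWS is JSON, a list that holds one entry, the list of rows, each a list of 7 numbers: the shift along the tool's x, y, z in cm, then the turn, a rotation vector about the tool's x, y, z in rad, then the opening in per cent of the stroke, from 0 (shut) to 100 (fully open). In form: [[[dx, dy, dz, ax, ay, az, gripper], ...]]. A call has 1 to 5 rows; each row shifts and turns the pose as measured when the row begins, along the tool's axes as they then stand; what a row does not reach is not made up. A row lasts 1/12 s, in which the tool goes at most 41.7 mm and 7.16 degrees, less where a joint would pass 70% of its speed; a pose out of reach is approached as far as the arm can. A call with a gripper value outside its range is refused whole. The fingers move at their own pace and stop on an object; FORCE is the grip in N (left out, the last holds). Time passes only in rows, so rows that do not move let the fingers close. It gives the time, the measured TCP pose, the force and the opening at its end, in the units of the state.
- bot.get_obs(): the state, without advancing time (a new reading comes with each control period).
- bot.camera(name): name is "scene" or "top" or "wrist"; returns the picture (400x640x3 uint8, red, green, blue); there is no depth.
- bot.get_calibration(name): a dict with "intrinsics" (3x3 intrinsics, pixels), "D" ([k1, k2, p1, p2, k3] as OpenCV has them; the pictures are not rectified), "pose" (4x4, takes a point from camera to world coordinates); the wrist camera has in their place "T_tool_cam" (4x4, takes a point from camera to tool coordinates, whose origin is the TCP and whose axes are the flange's). Camera axes: x right, y down, z forward; pixel columns grow to the right and rows downward; lengths in m; the calibration is good to about 2 mm. A picture is of the moment at which its call begins: read the wrist's pose just before it. get_calibration takes no time and is no camera call.
- bot.job_done(): hands the job in, once; it reports no verdict.
Trained networks look in the newest picture that a camera, given by its name, has taken for a name from the list of things; names that differ only in an ending like _2 or _b are one class to them, and where a whole thing is asked for, a point or a joint stands for the part that bears it (a point fixed in the world has none). Each returns a list of dicts, best first, with "confidence" (0 to 1); they miss things now and then, are a little off and sometimes report something else, mostly with a low value. They report only what shows in the picture. A call takes as long as a camera call.
- bot.masks_of(camera, thing): "pixels" (400x640 bool, what is visible of it) and "extent" ([left, top, right, bottom] in pixels, round what is visible of it).
- bot.mark_of(camera, thing): "uv" ([column, row] in pixels: a listed point, or the origin of a listed thing).
The state is a dict: "time": time; "q": joint angles; "qd": joint speeds; "joint_efforts": joint torques, N m; "ee_pos": TCP position; "tcp_rot": TCP orientation; "wrist_force": force on the tool from outside, world axes, zero at the start; "torque": the same for the moment, N m; "opening": finger opening in m.
Only numpy, scipy, OpenCV 4.12 (cv2) and the standard library are available. Lean on these libraries where they do the work, as an engineer would, in place of code of your own. Each camera call takes 0.05 s, during which the arm holds its last target. There are 200 camera calls.

### The job

The brazing is done: shut down the gas-air torch. With a fingertip, push the yellow gas lever clockwise round to its stop, so that it stands square across its pipe, and after that push the blue air lever shut the same way. Push gently, easing each lever up to its stop without gripping it, leave the green water lever as it stands, and do not disturb the tools and jars around the pipes.

Things in the scene. Friction and masses are not known exactly. Their poses are not given: they have to be found in the camera images.
- struts: two steel strut channels (460 mm long, 41 mm high, 170 mm apart) fixed to the bench; origin on the bench midway between them. Over them three 22 mm copper pipes run along this body's x, side by side 160 mm apart in any order, axes 55 mm above the bench (clip screws up to 75 mm), each with one brass quarter-turn ball valve (body 34 mm either side of its stem)
- gas_stem (a point): the point on the upright turning axis of the gas valve (brass, with yellow lever) at the mid-height of the lever's yellow grip, 105 mm above the bench; it is fixed. Its x axis runs along the pipe, its z axis is up. The open lever points along this frame's -x (toward the robot), the shut lever along its +y
- gas_tip (a point): the middle of the outer end of the yellow gas lever, 108 mm from the turning axis. The yellow grip is a level flat bar 22 mm wide, 8 mm thick (101 to 109 mm above the bench), reaching from 30 to 108 mm from the axis, clear on both sides and 26 mm above the clip screws of its pipe
- gas_lever (a joint): angle of the yellow gas lever: 0 = fully open (along its pipe), 1.571 = fully shut (square across its pipe, at the stop); grows clockwise seen from above. The lever stays where it is left; turning it takes about 0.4 N m, some 5 N near the end of the grip. The stop is hard: over 60 N from the fingers counts as forcing it
- air_stem (a point): the point on the upright turning axis of the air valve (brass, with blue lever) at the mid-height of the lever's blue grip, 105 mm above the bench; it is fixed. Its x axis runs along the pipe, its z axis is up. The open lever points along this frame's -x (toward the robot), the shut lever along its +y
- air_tip (a point): the middle of the outer end of the blue air lever, 108 mm from the turning axis. The blue grip is a level flat bar 22 mm wide, 8 mm thick (101 to 109 mm above the bench), reaching from 30 to 108 mm from the axis, clear on both sides and 26 mm above the clip screws of its pipe
- air_lever (a joint): angle of the blue air lever: 0 = fully open (along its pipe), 1.571 = fully shut (square across its pipe, at the stop); grows clockwise seen from above. The lever stays where it is left; turning it takes about 0.4 N m, some 5 N near the end of the grip. The stop is hard: over 60 N from the fingers counts as forcing it
- water_stem (a point): the point on the upright turning axis of the water valve (brass, with green lever) at the mid-height of the lever's green grip, 105 mm above the bench; it is fixed. Its x axis runs along the pipe, its z axis is up. The open lever points along this frame's -x (toward the robot), the shut lever along its +y
- water_tip (a point): the middle of the outer end of the green water lever, 108 mm from the turning axis. The green grip is a level flat bar 22 mm wide, 8 mm thick (101 to 109 mm above the bench), reaching from 30 to 108 mm from the axis, clear on both sides and 26 mm above the clip screws of its pipe
- water_lever (a joint): angle of the green water lever: 0 = fully open (along its pipe), 1.571 = fully shut (square across its pipe, at the stop); grows clockwise seen from above. The lever stays where it is left; turning it takes about 0.4 N m, some 5 N near the end of the grip. The stop is hard: over 60 N from the fingers counts as forcing it
- flux_jar: a small white-labelled jar with a red cap, 54 mm across, 60 mm tall, standing between two of the pipes; origin at the centre of its underside; loose, not part of the job
- copper_collar: a short copper ring, 60 mm across, 35 mm tall, standing between two of the pipes; origin at the centre of its underside; loose, not part of the job
- hammer: a hammer lying on the bench to the right; loose, not part of the job
- wire_brush: a brush lying on the bench to the right; loose, not part of the job
- locking_pliers: steel locking pliers, about 190 mm long, 22 mm high, lying on the bench to the left; loose, not part of the job
- spark_lighter: a wire-handled flint spark lighter, about 185 mm long, 18 mm high, lying on the bench to the left; loose, not part of the job
- mug: a blue mug, 80 mm across, 90 mm tall, on the bench to the right; loose, not part of the job

How it is judged:
By the outcome, as a careful person would: the job done as asked, in the order asked, and still so for the second after the job is handed in, with the robot touching nothing.
It also fails if it takes over 58 s, if anything falls off the work surface, if the arm or the gripper's body presses on something with over 40 N, if the wrist force passes 120 N, or if a joint passes its speed limit or range.

## Working session

There is one attempt and no reset: what is moved stays moved. The work goes in short steps, Python scripts to look and compute and a shell command to move; the robot and the scene stay as the last step left them, time stands still between calls to the robot, and variables do not carry over. Pictures are saved under pics/ and viewed, about 8 in all and at most 12, crops included, and the job is handed in when it is done.

```bash
mkdir -p pics
cat > h.py <<'E'
import numpy as np, cv2
from workcell import bot
from scipy.spatial.transform import Rotation as R
def ray(cam,uv,z,obs=None):
    c=bot.get_calibration(cam); K=np.array(c["intrinsics"]);D=np.array(c["D"])
    if "pose" in c: T=np.array(c["pose"])
    else:
        o=obs; W=np.eye(4);W[:3,:3]=R.from_euler('xyz',o["tcp_rot"],degrees=True).as_matrix();W[:3,3]=o["ee_pos"];T=W@np.array(c["T_tool_cam"])
    p=cv2.undistortPoints(np.array([[uv]],float),K,D)[0,0]
    d=T[:3,:3]@np.array([p[0],p[1],1]);o=T[:3,3]
    return o+d*(z-o[2])/d[2]
def save(cam,name):
    im=bot.camera(cam); cv2.imwrite(f"pics/{name}.png",im[:,:,::-1]); return im
E
python3 - <<'E'
from h import *
np.set_printoptions(precision=4,suppress=True)
a=save("scene","s0");b=save("top","t0")
for cam in("top","scene"):
  for n,z in [(c+s,.105) for c in("gas","air","water") for s in("_stem","_tip")]+[("struts",0),("flux_jar",0),("copper_collar",0),("mug",0)]:
    for m in bot.mark_of(cam,n)[:2]:
      print(cam,n,round(m["confidence"],2),np.round(m["uv"],1),ray(cam,m["uv"],z))
o=bot.get_obs();print(o["time"],o["ee_pos"],o["tcp_rot"],o["opening"],o["wrist_force"])
E
```

```text
top gas_stem 0.69 [312.2 167.3] [ 0.5505 -0.0171  0.105 ]
top gas_tip 0.56 [312.8 211.8] [ 0.4329 -0.0181  0.105 ]
top air_stem 0.89 [374.  161.2] [ 0.5668 -0.1813  0.105 ]
top air_stem 0.62 [285.9 177.8] [0.5227 0.052  0.105 ]
top air_tip 0.83 [356.6 201.6] [ 0.4591 -0.133   0.105 ]
top air_tip 0.55 [345.  167.3] [ 0.5504 -0.1038  0.105 ]
top water_stem 0.92 [254.8 173.9] [0.5333 0.1335 0.105 ]
top water_stem 0.52 [374.7 160.9] [ 0.5676 -0.1832  0.105 ]
top water_tip 0.66 [234.9 210.5] [0.4373 0.184  0.105 ]
top flux_jar 0.8 [284.3 178.7] [0.5377 0.0631 0.    ]
top copper_collar 0.69 [342.8 166.9] [ 0.5722 -0.1076  0.    ]
top mug 0.98 [413.8 271.1] [ 0.2685 -0.3082  0.    ]
scene gas_stem 0.85 [301.7 206.5] [ 0.5476 -0.0221  0.105 ]
scene gas_tip 0.78 [338.2 192. ] [ 0.4353 -0.0072  0.105 ]
scene gas_tip 0.28 [231.1 155.5] [ 0.5892 -0.3333  0.105 ]
scene air_stem 0.61 [265.3 176.2] [ 0.5582 -0.1865  0.105 ]
scene air_tip 0.82 [302.3 174.9] [ 0.471  -0.1264  0.105 ]
scene water_stem 0.75 [344.3 237.5] [0.528 0.13  0.105]
scene water_stem 0.17 [457.3 251.1] [0.3413 0.3295 0.105 ]
scene water_tip 0.85 [389.7 231.7] [0.4261 0.1846 0.105 ]
scene struts 0.96 [302.5 236. ] [ 0.5553 -0.0139  0.    ]
scene flux_jar 0.59 [323.8 251.7] [0.5426 0.0672 0.    ]
scene copper_collar 0.67 [279.8 221.7] [ 0.5754 -0.0989  0.    ]
scene mug 0.87 [316.4 146.1] [ 0.2693 -0.3283  0.    ]
scene mug 0.24 [338.4 193.6] [ 0.3648 -0.0881  0.    ]
1.1 [0.1771 0.5207 0.2313] [-179.9977    0.0009  161.2183] 0.08556164030366538 [ 0.3261 -0.0394  0.6513]
```

View pics/t0.png

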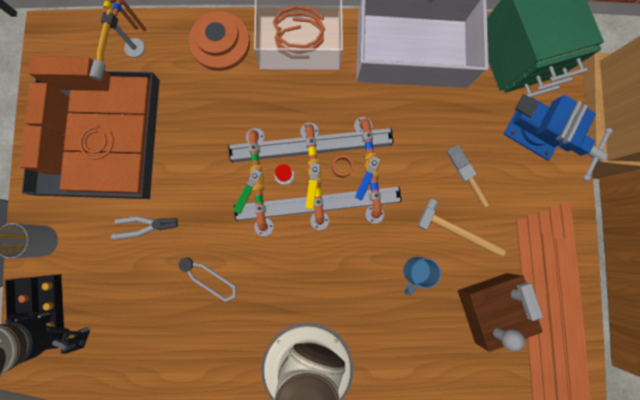

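View pics/s0.png

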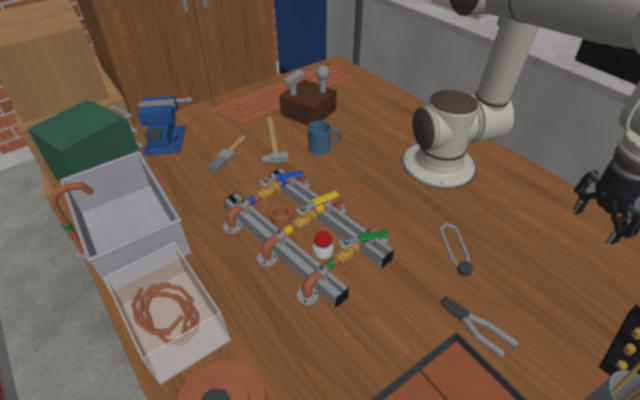

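The top view shows the pipes leaning about 6°. The yellow lever is nearly open, with its stem at (315,170). The blue and green levers are partly turned. The jar at (284,173) and the collar at (342,167) stand between the pipes. I'll move to a hover with the fingers shut and refine from there.

```bash
M="python3 -m pendant"
python3 -m pendant '[[[-2.2,-2.5,0,0,0,0,0],[-2.2,-2.5,0,0,0,0,0],[-2.2,-2.5,0,0,0,0,0],[-2.2,-2.5,0,0,0,0,0],[-2.2,-2.5,0,0,0,0,0]]]' 20
python3 -m pendant '[[[-2.2,-2.5,0,0,0,0,0],[-2.2,-2.5,0,0,0,0,0],[-2.2,-2.5,0,0,0,0,0],[-2.2,-2.5,0,0,0,0,0],[-2.2,-2.5,0,0,0,0,0]]]'
python3 -m pendant '[[[-2.2,-2.5,0,0,0,0,0],[-2.2,-2.5,0,0,0,0,0],[-2.2,-2.5,0,0,0,0,0],[-2.2,-2.5,0,0,0,0,0],[-2.2,-2.5,0,0,0,0,0]]]'
python3 -m pendant '[[[0,0,0,0,0,0.115,0],[0,0,0,0,0,0.115,0],[0,0,0,0,0,0.115,0],[0,0,0,0,0,0.115,0],[0,0,0,0,0,0.115,0]]]'
python3 -m pendant '[[[0,0,0,0,0,0.115,0],[0,0,0,0,0,0.115,0],[0,0,0,0,0,0.115,0],[0,0,0,0,0,0.115,0],[0,0,0,0,0,0.115,0]]]'
```

```text
time: 1.52
ee_pos: [0.2406, 0.3661, 0.2281]
tcp_rot: [-179.8, -0.1, 161.6]
wrist_force: [0.9, 0.3, -0.4]
opening: 0.0257
time: 1.93
ee_pos: [0.3066, 0.2054, 0.2287]
tcp_rot: [-180.0, 0.0, 161.8]
wrist_force: [0.2, 0.9, 0.1]
opening: 0.0002
time: 2.35
ee_pos: [0.3732, 0.0441, 0.2303]
tcp_rot: [179.9, 0.3, 161.9]
wrist_force: [0.8, 0.4, 0.5]
opening: 0.0002
time: 2.77
ee_pos: [0.3752, 0.036, 0.2305]
tcp_rot: [179.7, 0.3, 127.4]
wrist_force: [-0.5, -0.1, 0.0]
opening: 0.0
time: 3.18
ee_pos: [0.3752, 0.0356, 0.231]
tcp_rot: [179.5, 0.0, 92.6]
wrist_force: [-0.0, -0.5, 0.2]
opening: 0.0002
```

```bash
python3 -m pendant '[[[-3.2,1.5,0,0,0,-0.05,0],[-3.2,1.5,0,0,0,0,0],[-3.2,1.5,0,0,0,0,0],[-3.2,1.5,0,0,0,0,0],[0,0,0,0,0,0,0]]]'
python3 - <<'E'
from h import *
np.set_printoptions(precision=4,suppress=True)
o=bot.get_obs();a=save("wrist","w0");b=save("top","t1");c=save("scene","s1")
print(o["ee_pos"],o["tcp_rot"])
for cam in("wrist","top","scene"):
  for n in [c+s for c in("gas","air","water") for s in("_stem","_tip")]:
    for m in bot.mark_of(cam,n)[:1]:
      print(cam,n,round(m["confidence"],2),np.round(m["uv"],1),ray(cam,m["uv"],.105,o))
E
```

```text
time: 3.6
ee_pos: [0.4463, -0.091, 0.2327]
tcp_rot: [179.3, 0.1, 94.6]
wrist_force: [-0.1, -0.4, -0.2]
opening: -0.0001
[ 0.4463 -0.091   0.2327] [179.2846   0.0623  94.6254]
wrist gas_stem 0.85 [451.1 122.6] [ 0.5463 -0.0235  0.105 ]
wrist gas_tip 0.82 [318.   85.5] [ 0.4373 -0.0047  0.105 ]
wrist air_stem 0.87 [427.8 291.8] [ 0.557  -0.1821  0.105 ]
wrist air_tip 0.94 [337.5 241.8] [ 0.465  -0.1354  0.105 ]
top gas_stem 0.66 [312.8 167.5] [ 0.55   -0.0187  0.105 ]
top gas_tip 0.92 [310.2 211.8] [ 0.433  -0.0113  0.105 ]
top air_stem 0.69 [235.7 209.8] [0.4391 0.1819 0.105 ]
top water_tip 0.71 [234.6 210.6] [0.437  0.1847 0.105 ]
scene gas_stem 0.92 [299.1 205.6] [ 0.5511 -0.0291  0.105 ]
scene gas_tip 0.51 [337.5 195.8] [0.4465 0.0035 0.105 ]
scene air_stem 0.64 [324.7 254.1] [0.5979 0.1416 0.105 ]
scene air_tip 0.8 [302.5 176. ] [ 0.4734 -0.1221  0.105 ]
scene water_stem 0.88 [345.3 237.2] [0.5254 0.1307 0.105 ]
scene water_tip 0.78 [389.5 233.4] [0.4305 0.1884 0.105 ]
```

View pics/w0.png

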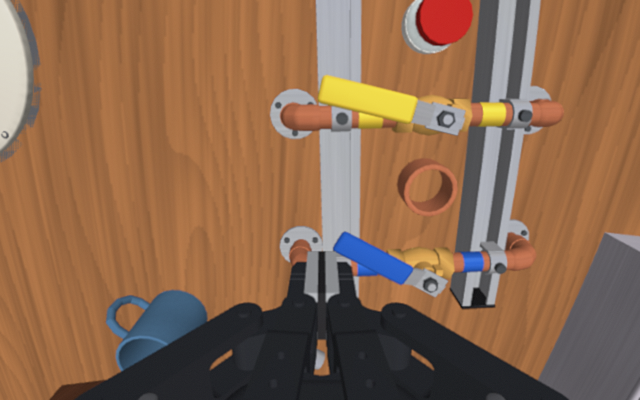

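The wrist view shows the yellow lever from its nut at (446,118) to its end at (320,90), and the blue lever from (431,285) to (338,243). These agree with the triangulated marks, and the lever lengths come out at about 108 mm. I'll descend beside the yellow lever on its right-hand side.

```bash
cat > loc.py <<'E'
import sys
from h import *
S={'gas':(.5475,-.021),'air':(.558,-.183)}[sys.argv[1]]
o=bot.get_obs();y=np.radians(4.6);d=np.array(o["ee_pos"][:2])-S
print("local mm u(toolY),v(toolX):",np.round([1e3*(d[0]*np.cos(y)+d[1]*np.sin(y)),1e3*(-d[0]*np.sin(y)+d[1]*np.cos(y))],1),"z",round(o["ee_pos"][2],4),"F",np.round(o["wrist_force"],1),"yaw",round(o["tcp_rot"][2],1))
E
python3 -m pendant '[[[2.4,0.8,0,0,0,0,0],[2.4,0.8,0,0,0,0,0],[0,0,3.7,0,0,0,0],[0,0,3.7,0,0,0,0],[0,0,3.7,0,0,0,0]]]'
python3 loc.py gas
python3 -m pendant '[[[0,0,2.0,0,0,0,0],[0,0,1.4,0,0,0,0],[0,0,0,0,0,0,0]]]'
python3 loc.py gas
```

```text
time: 5.07
ee_pos: [0.4631, -0.0367, 0.1278]
tcp_rot: [178.4, 0.1, 94.7]
wrist_force: [1.9, 0.3, -0.5]
opening: -0.0002
local mm u(toolY),v(toolX): [-85.4  -8.9] z 0.1278 F [ 1.9  0.3 -0.5] yaw 94.7
time: 5.32
ee_pos: [0.46, -0.0359, 0.0842]
tcp_rot: [179.0, 0.0, 94.7]
wrist_force: [-0.6, -0.2, -0.3]
opening: -0.0001
local mm u(toolY),v(toolX): [-88.4  -7.9] z 0.0842 F [-0.6 -0.2 -0.3] yaw 94.7
```

```bash
python3 -m pendant '[[[0.6,0,-0.3,0,0,0,0],[0.6,0,-0.1,0,0,0,0],[0.6,0,0,0,0,0,0],[0.6,0,0,0,0,0,0]]]'
python3 loc.py gas
python3 -m pendant '[[[0.6,0.2,0,0,0,0,0],[0.6,0.2,0,0,0,0,0],[0.6,0.2,0,0,0,0,0],[0.6,0.3,0,0,0,0,0]]]'
python3 loc.py gas
```

```text
time: 5.65
ee_pos: [0.458, -0.0137, 0.0906]
tcp_rot: [179.1, 0.4, 94.5]
wrist_force: [1.0, -5.8, -2.4]
opening: 0.0004
local mm u(toolY),v(toolX): [-88.7  14.5] z 0.0906 F [ 1.  -5.8 -2.4] yaw 94.5
time: 5.98
ee_pos: [0.4649, 0.0103, 0.0958]
tcp_rot: [179.0, 0.8, 94.3]
wrist_force: [-1.8, -5.6, -4.1]
opening: 0.0
local mm u(toolY),v(toolX): [-79.8  37.9] z 0.0958 F [-1.8 -5.6 -4.1] yaw 94.3
```

```bash
python3 -m pendant '[[[0.55,0.3,0.25,0,0,0,0],[0.55,0.3,0.25,0,0,0,0],[0.55,0.3,0.25,0,0,0,0],[0.55,0.35,0.2,0,0,0,0]]]'
python3 loc.py gas
python3 -m pendant '[[[0.4,0.45,0.1,0,0,0,0],[0.4,0.45,0.1,0,0,0,0],[0.4,0.45,0.1,0,0,0,0]]]'
python3 loc.py gas
```

```text
time: 6.32
ee_pos: [0.4783, 0.0325, 0.0944]
tcp_rot: [178.6, 1.3, 94.1]
wrist_force: [-1.9, -7.0, 0.8]
opening: -0.0001
local mm u(toolY),v(toolX): [-64.6  58.8] z 0.0944 F [-1.9 -7.   0.8] yaw 94.1
time: 6.57
ee_pos: [0.4912, 0.0453, 0.096]
tcp_rot: [178.6, 1.6, 94.0]
wrist_force: [-3.0, -4.9, -1.2]
opening: -0.0003
local mm u(toolY),v(toolX): [-50.8  70.6] z 0.096 F [-3.  -4.9 -1.2] yaw 94.0
```

```bash
python3 -m pendant '[[[0.35,0.45,0.3,0,0,0,0],[0.3,0.45,0.3,0,0,0,0],[0.25,0.45,0.3,0,0,0,0]]]'
python3 loc.py gas
python3 -m pendant '[[[0.1,0.4,0.3,0,0,0,0],[0,0.3,0.1,0,0,0,0]]]'
python3 loc.py gas
```

```text
time: 6.82
ee_pos: [0.5052, 0.0555, 0.0932]
tcp_rot: [178.4, 1.7, 93.9]
wrist_force: [-4.6, -2.1, 2.3]
opening: -0.0
local mm u(toolY),v(toolX): [-36.1  79.6] z 0.0932 F [-4.6 -2.1  2.3] yaw 93.9
time: 6.98
ee_pos: [0.5128, 0.0579, 0.0924]
tcp_rot: [178.3, 1.7, 93.9]
wrist_force: [-4.7, 0.6, -1.8]
opening: 0.0001
local mm u(toolY),v(toolX): [-28.3  81.5] z 0.0924 F [-4.7  0.6 -1.8] yaw 93.9
```

```bash
python3 -m pendant '[[[0,0.2,0.05,0,0,0,0]]]'
python3 -m pendant '[[[0,0.2,0.05,0,0,0,0]]]'
python3 loc.py gas
python3 - <<'E'
from h import *
o=bot.get_obs();save("wrist","w1");save("top","t2");save("scene","s2")
for cam in("wrist","top","scene"):
  for n in("gas_stem","gas_tip"):
    for m in bot.mark_of(cam,n)[:1]: print(cam,n,round(m["confidence"],2),np.round(ray(cam,m["uv"],.105,o),4))
E
```

```text
time: 7.07
ee_pos: [0.5139, 0.0582, 0.0923]
tcp_rot: [178.4, 1.7, 94.0]
wrist_force: [-15.1, -3.4, 2.2]
opening: -0.0004
time: 7.15
ee_pos: [0.5139, 0.0583, 0.0921]
tcp_rot: [178.7, 1.7, 94.0]
wrist_force: [-18.8, -3.6, 9.5]
opening: -0.0003
local mm u(toolY),v(toolX): [-27.1  81.7] z 0.0921 F [-18.8  -3.6   9.5] yaw 94.0
wrist gas_tip 0.92 [0.5326 0.0874 0.105 ]
top gas_stem 0.9 [ 0.5513 -0.0208  0.105 ]
scene gas_stem 0.62 [ 0.5421 -0.0294  0.105 ]
scene gas_tip 0.75 [0.5346 0.0875 0.105 ]
```

View pics/w1.png

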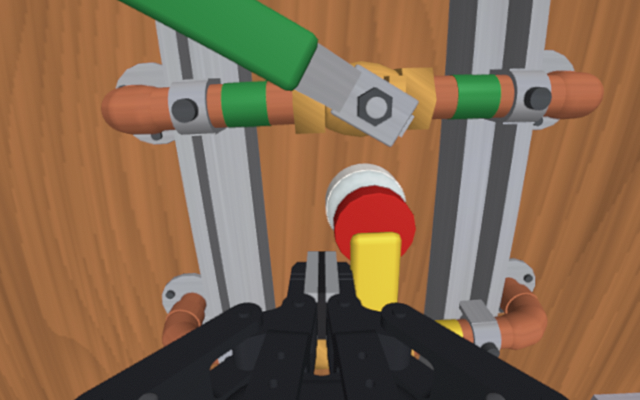

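The yellow lever stands square, with its end at (376,235) and its pipe lying level across the picture. The force rose to 19 N with no further movement, so the lever is at its stop. I'll back off and lift.

```bash
python3 -m pendant '[[[0,-1.0,0,0,0,0,0],[0,-1.5,0,0,0,0,0],[0,0,-2.5,0,0,0,0],[0,0,-2.5,0,0,0,0],[0,0,-2.5,0,0,0,0]]]'
python3 - <<'E'
from h import *
o=bot.get_obs();A=R.from_euler('xyz',o["tcp_rot"],degrees=True)
print((A.inv()*R.from_euler('xyz',[180,0,94.6],degrees=True)).as_rotvec().round(3))
E
python3 loc.py air
```

```text
time: 8.02
ee_pos: [0.4827, 0.0589, 0.1652]
tcp_rot: [179.0, 1.6, 94.0]
wrist_force: [1.3, 0.4, 0.4]
opening: 0.0003
[ 0.017  0.029 -0.011]
local mm u(toolY),v(toolX): [-55.7 247.1] z 0.1652 F [1.3 0.4 0.4] yaw 94.0
```

```bash
python3 -m pendant '[[[-3.3,-0.5,-0.3,0.017,0.029,-0.01,0],[-3.3,-0.5,0,0,0,0,0],[-3.3,-0.5,0,0,0,0,0],[-3.3,-0.5,0,0,0,0,0],[-3.3,-0.5,0,0,0,0,0]]]'
python3 -m pendant '[[[-3.4,-0.6,0,0,0,0,0],[-3.4,-0.6,0,0,0,0,0],[0,0,0,0,0,0,0]]]'
python3 loc.py air
python3 - <<'E'
from h import *
o=bot.get_obs();save("wrist","w2");save("top","t3");save("scene","s3")
for cam in("wrist","top","scene"):
  for n in("gas_stem","gas_tip","air_stem","air_tip","water_stem","water_tip"):
    for m in bot.mark_of(cam,n)[:1]: print(cam,n,round(m["confidence"],2),np.round(m["uv"]),np.round(ray(cam,m["uv"],.105,o),4))
E
```

```text
time: 8.43
ee_pos: [0.4752, -0.1056, 0.1804]
tcp_rot: [178.8, -0.1, 95.4]
wrist_force: [0.2, -0.1, -0.8]
opening: -0.0002
time: 8.68
ee_pos: [0.4694, -0.1818, 0.183]
tcp_rot: [178.4, 0.1, 95.2]
wrist_force: [-0.4, -0.0, 0.3]
opening: 0.0001
local mm u(toolY),v(toolX): [-88.2   8.3] z 0.183 F [-0.4 -0.   0.3] yaw 95.2
wrist air_stem 0.55 [444. 223.] [ 0.5602 -0.1814  0.105 ]
wrist air_tip 0.84 [319. 150.] [ 0.465  -0.1368  0.105 ]
top gas_stem 0.6 [316. 167.] [ 0.5521 -0.0285  0.105 ]
top gas_tip 0.75 [312. 168.] [ 0.5476 -0.0163  0.105 ]
top air_stem 0.68 [372. 162.] [ 0.5654 -0.177   0.105 ]
top air_tip 0.84 [360. 205.] [ 0.4512 -0.1415  0.105 ]
top water_stem 0.72 [258. 175.] [0.5314 0.1246 0.105 ]
top water_tip 0.75 [236. 212.] [0.4334 0.1818 0.105 ]
scene gas_stem 0.97 [300. 204.] [ 0.5459 -0.0318  0.105 ]
scene gas_tip 0.62 [332. 230.] [0.5372 0.0928 0.105 ]
scene air_stem 0.58 [263. 175.] [ 0.5588 -0.1959  0.105 ]
scene air_tip 0.73 [302. 177.] [ 0.4765 -0.1178  0.105 ]
scene water_stem 0.59 [346. 240.] [0.5301 0.1406 0.105 ]
scene water_tip 0.71 [391. 230.] [0.4203 0.1833 0.105 ]
```

View pics/w2.png

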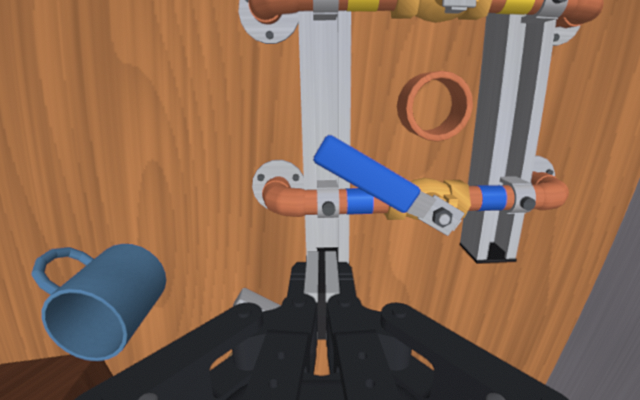

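The blue lever runs from its nut at (444,218) to its end at (322,150). The finger is on its right-hand side with about 12 mm clearance, so I'll descend and push.

```bash
python3 -m pendant '[[[0,0,3,0,0,0,0],[0,0,3,0,0,0,0],[0,0,2.2,0,0,0,0],[0,0,0.6,0,0,0,0],[0,0,0,0,0,0,0]]]'
python3 loc.py air
```

```text
time: 10.15
ee_pos: [0.4731, -0.1777, 0.0932]
tcp_rot: [178.3, 0.1, 95.4]
wrist_force: [0.6, 0.3, 0.1]
opening: -0.0004
local mm u(toolY),v(toolX): [-84.2  12.1] z 0.0932 F [0.6 0.3 0.1] yaw 95.4
```

```bash
python3 -m pendant '[[[0.6,0,0.1,0,0,0,0],[0.6,0,0.15,0,0,0,0],[0.6,0.1,0.15,0,0,0,0],[0.6,0.1,0.15,0,0,0,0]]]'
python3 loc.py air
python3 -m pendant '[[[0.6,0.3,0.2,0,0,0,0],[0.55,0.3,0.2,0,0,0,0],[0.55,0.3,0.2,0,0,0,0]]]'
python3 loc.py air
```

```text
time: 10.48
ee_pos: [0.4748, -0.1545, 0.0919]
tcp_rot: [178.1, 0.4, 95.2]
wrist_force: [1.5, -6.4, 0.6]
opening: 0.0001
local mm u(toolY),v(toolX): [-80.7  35.1] z 0.0919 F [ 1.5 -6.4  0.6] yaw 95.2
time: 10.73
ee_pos: [0.4845, -0.1376, 0.0913]
tcp_rot: [177.7, 0.9, 95.1]
wrist_force: [-1.2, -6.2, 2.3]
opening: -0.0003
local mm u(toolY),v(toolX): [-69.6  51.2] z 0.0913 F [-1.2 -6.2  2.3] yaw 95.1
```

```bash
python3 -m pendant '[[[0.55,0.3,0.2,0,0,0,0],[0.55,0.35,0.2,0,0,0,0],[0.5,0.4,0.2,0,0,0,0],[0.4,0.45,0.2,0,0,0,0]]]'
python3 loc.py air
python3 -m pendant '[[[0.4,0.45,0.2,0,0,0,0],[0.3,0.45,0.2,0,0,0,0],[0.2,0.4,0.2,0,0,0,0]]]'
python3 loc.py air
```

```text
time: 11.07
ee_pos: [0.5005, -0.1171, 0.0901]
tcp_rot: [177.3, 1.5, 95.0]
wrist_force: [-3.0, -6.3, 2.2]
opening: 0.0001
local mm u(toolY),v(toolX): [-52.1  70.3] z 0.0901 F [-3.  -6.3  2.2] yaw 95.0
time: 11.32
ee_pos: [0.5141, -0.1069, 0.0888]
tcp_rot: [177.1, 1.8, 94.9]
wrist_force: [-4.2, -4.3, 3.2]
opening: 0.0002
local mm u(toolY),v(toolX): [-37.7  79.4] z 0.0888 F [-4.2 -4.3  3.2] yaw 94.9
```

```bash
python3 -m pendant '[[[0.1,0.4,0.0,0,0,0,0],[0,0.25,0.0,0,0,0,0]]]'
python3 -m pendant '[[[0,0.2,0.0,0,0,0,0]]]'
python3 -m pendant '[[[0,0.2,0.0,0,0,0,0]]]'
python3 loc.py air
```

```text
time: 11.48
ee_pos: [0.5201, -0.1043, 0.0901]
tcp_rot: [177.2, 1.9, 95.0]
wrist_force: [-4.8, -1.0, -3.6]
opening: -0.0001
time: 11.57
ee_pos: [0.5217, -0.1037, 0.0901]
tcp_rot: [177.3, 1.9, 95.0]
wrist_force: [-4.3, -1.1, -3.2]
opening: -0.0003
time: 11.65
ee_pos: [0.5233, -0.1032, 0.09]
tcp_rot: [177.4, 1.8, 95.0]
wrist_force: [-3.3, -0.8, -2.2]
opening: 0.0001
local mm u(toolY),v(toolX): [-28.2  82.3] z 0.09 F [-3.3 -0.8 -2.2] yaw 95.0
```

Only the turning force so far, so I'll continue in 2 mm steps.

```bash
python3 -m pendant '[[[0,0.2,0.0,0,0,0,0]]]'
python3 -m pendant '[[[0,0.2,0.0,0,0,0,0]]]'
python3 loc.py air
```

```text
time: 11.73
ee_pos: [0.5251, -0.1027, 0.09]
tcp_rot: [177.4, 1.8, 95.0]
wrist_force: [-5.3, 0.8, -1.3]
opening: -0.0001
time: 11.82
ee_pos: [0.5269, -0.1021, 0.09]
tcp_rot: [177.4, 1.7, 95.0]
wrist_force: [-5.7, 1.0, -1.7]
opening: -0.0
local mm u(toolY),v(toolX): [-24.5  83.1] z 0.09 F [-5.7  1.  -1.7] yaw 95.0
```

```bash
python3 -m pendant '[[[0,0.2,0.0,0,0,0,0]]]'
python3 -m pendant '[[[0,0.2,0.0,0,0,0,0]]]'
python3 loc.py air
```

```text
time: 11.9
ee_pos: [0.5287, -0.1016, 0.09]
tcp_rot: [177.5, 1.7, 95.0]
wrist_force: [-4.4, 0.5, -2.3]
opening: 0.0001
time: 11.98
ee_pos: [0.5306, -0.1011, 0.09]
tcp_rot: [177.5, 1.6, 95.0]
wrist_force: [-4.4, 0.8, -2.2]
opening: -0.0004
local mm u(toolY),v(toolX): [-20.7  83.8] z 0.09 F [-4.4  0.8 -2.2] yaw 95.0
```

```bash
python3 -m pendant '[[[0,0.2,0.0,0,0,0,0]]]'
python3 -m pendant '[[[0,0.2,0.0,0,0,0,0]]]'
python3 - <<'E'
from h import *
cv2.imwrite("pics/w3.png",save("wrist","w3")[:,:,::-1])
E
```

```text
time: 12.07
ee_pos: [0.5312, -0.1009, 0.0898]
tcp_rot: [177.7, 1.6, 95.0]
wrist_force: [-19.8, -1.5, 5.2]
opening: -0.0002
time: 12.15
ee_pos: [0.5311, -0.1009, 0.0898]
tcp_rot: [178.0, 1.6, 95.0]
wrist_force: [-19.8, -2.1, 7.8]
opening: -0.0001
```

View pics/w3.png

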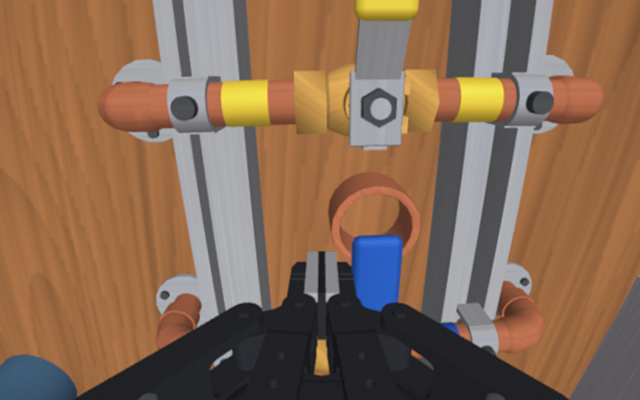

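The blue lever has reached its stop: 20 N with no further movement. The two stop positions are 160 mm apart, matching the pipe spacing, and the yellow lever at (385,50) is still square. I'll retreat, lift and do a final check.

```bash
python3 -m pendant '[[[0,-1.0,0,0,0,0,0],[0,-1.5,0,0,0,0,0],[0,-0.5,-2.5,0,0,0,0],[0,0,-3,0,0,0,0],[0,0,-3.5,0,0,0,0]]]'
python3 -m pendant '[[[0,-2.5,-3.5,0,0,0,0],[0,-3.5,-3.5,0,0,0,0],[0,-3.5,0,0,0,0,0],[0,-3.5,0,0,0,0,0],[0,0,0,0,0,0,0]]]'
python3 - <<'E'
from h import *
a=save("top","t4")[100:300,180:460];b=save("scene","s4")[120:320,180:460]
cv2.imwrite("pics/f.png",cv2.resize(np.vstack([a,b]),None,fx=1.5,fy=1.5,interpolation=cv2.INTER_CUBIC)[:,:,::-1])
for n,z in(("flux_jar",0),("copper_collar",0),("water_tip",.105),("gas_tip",.105),("air_tip",.105)):
  for cam in("top","scene"):
    for m in bot.mark_of(cam,n)[:1]: print(cam,n,round(m["confidence"],2),np.round(ray(cam,m["uv"],z),4))
print(bot.get_obs()["wrist_force"])
E
```

```text
time: 12.62
ee_pos: [0.4954, -0.1007, 0.1757]
tcp_rot: [178.2, 1.4, 95.0]
wrist_force: [1.2, 0.4, 0.3]
opening: -0.0001
time: 13.03
ee_pos: [0.3707, -0.1103, 0.2483]
tcp_rot: [176.8, 1.7, 95.1]
wrist_force: [-0.2, 1.4, 0.7]
opening: -0.0001
top flux_jar 0.47 [0.5459 0.0603 0.    ]
scene flux_jar 0.62 [0.412  0.4323 0.    ]
top copper_collar 0.45 [ 0.5707 -0.1032  0.    ]
scene copper_collar 0.53 [ 0.5697 -0.1016  0.    ]
top water_tip 0.97 [0.4318 0.1764 0.105 ]
scene water_tip 0.54 [0.4249 0.1801 0.105 ]
top gas_tip 0.88 [0.5286 0.0782 0.105 ]
scene gas_tip 0.81 [0.5403 0.0862 0.105 ]
top air_tip 0.68 [ 0.5481 -0.0255  0.105 ]
scene air_tip 0.56 [ 0.5521 -0.0645  0.105 ]
[-0.65895368 -0.322242   -0.65618038]
```

View pics/f.png

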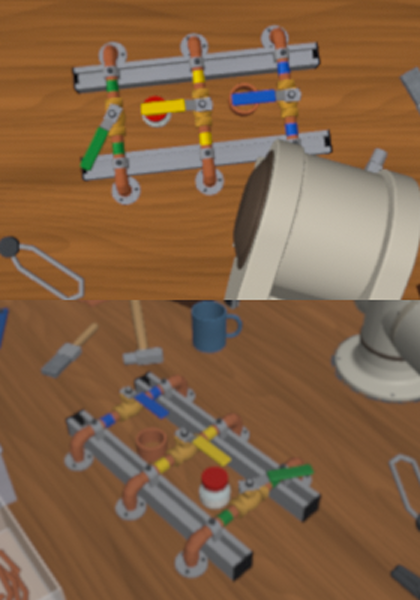

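Both levers stand square across their pipes. The green lever, jar, collar and tools haven't moved, and the arm is clear of everything.

```bash
python3 -c "from workcell import bot; print(bot.job_done())"
```

```text
the job is handed in; nothing more can be done
None
```

I shut the yellow gas lever first and then the blue air lever, pushing each with the closed fingertips and not gripping it, and handed the job in at about 13 s of the 58 s.

**Stops:** Each lever turned at about 5–7 N. Each was then eased onto its stop at about 20 N (highest reading 22 N), with no further movement. The two stop positions came out 160 mm apart, matching the pipe spacing.

**Last pictures:** Both levers stand square across their pipes. The green lever, jar, collar and nearby tools look unmoved, and the arm is clear with no wrist force beyond noise.

**Checks that disagreed:**
- My first estimate of the blue stem was about 5 mm off, so the blue stop came that much later than predicted.
- In the last check, the scene camera's jar mark was about 0.4 m off and the top camera's blue tip mark was about 5 cm off. I took both as false detections, because the pictures clearly show the jar in place and the blue lever shut.

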